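# Seal the dust-tight tool case before blasting

### The job

Seal the grey tool case before blasting starts: first press the lid down fully home by its middle pad, with all four clips still up, then snap the four black clips down over the rim one at a time in opposite-corner order (any corner first, then the one diagonally opposite it, then the other two). Press firmly but with feeling, never with more than about 25 N on the case, or the old plastic cracks. Leave everything else on the table where it is and let go at the end.

Things in the scene. Friction and masses are not known exactly. Their poses are not given: they have to be found in the camera images.
- tray: Shallow steel tray, 190 x 260 x 18 mm (local x, y, z), fixed to the table. Origin: centre of its underside; z up, local x points away from the robot at yaw 0; yaw varies. The case stands in its middle, turned with it, on packing of unknown thickness: the case's underside is 6 to 44 mm above the tray's underside (different each time, not measured). All local positions here are in this frame.
- lid (a joint): How far the case's lid stands proud of home (m): 0 is home, 0.005 to 0.009 at the start. The case is grey plastic, 150 x 200 x 95 mm (local x, y, z). The lid slides straight down; a tight seal holds it where it is left. Pressing takes 7 to 10 N, then it meets a hard stop. Press its flat raised pad, 50 x 70 mm, at local (0, 0): its top is 105 mm above the case's underside when home.
- clip1 (a joint): Black clip 1 (front-left: local -x,+y corner of the lid; clip 3 is opposite), angle in rad: 0 shut (level, hard stop), larger is open, 0.45 to 0.8 at first; stays where left. Hinge at local (-48, +70) mm, axis along local x, level with the pad's top; arm 30 mm wide, reaching 44 mm outward. Press down 35 mm out: free to 0.27 rad, then up to 11 N till it snaps at 0.14 rad. Shut, its top is 2.5 mm above the pad's.
- clip2 (a joint): Black clip 2 (front-right: local -x,-y corner of the lid; clip 4 is opposite), angle in rad: 0 shut (level, hard stop), larger is open, 0.45 to 0.8 at first; stays where left. Hinge at local (-48, -70) mm, axis along local x, level with the pad's top; arm 30 mm wide, reaching 44 mm outward. Press down 35 mm out: free to 0.27 rad, then up to 11 N till it snaps at 0.14 rad. Shut, its top is 2.5 mm above the pad's.
- clip3 (a joint): Black clip 3 (back-right: local +x,-y corner of the lid; clip 1 is opposite), angle in rad: 0 shut (level, hard stop), larger is open, 0.45 to 0.8 at first; stays where left. Hinge at local (+48, -70) mm, axis along local x, level with the pad's top; arm 30 mm wide, reaching 44 mm outward. Press down 35 mm out: free to 0.27 rad, then up to 11 N till it snaps at 0.14 rad. Shut, its top is 2.5 mm above the pad's.
- clip4 (a joint): Black clip 4 (back-left: local +x,+y corner of the lid; clip 2 is opposite), angle in rad: 0 shut (level, hard stop), larger is open, 0.45 to 0.8 at first; stays where left. Hinge at local (+48, +70) mm, axis along local x, level with the pad's top; arm 30 mm wide, reaching 44 mm outward. Press down 35 mm out: free to 0.27 rad, then up to 11 N till it snaps at 0.14 rad. Shut, its top is 2.5 mm above the pad's.
- column1: Bystander, to be left alone: marble column in blue tape, 75 mm square, 158 mm tall, at the back right. Origin: its underside.
- column2: Bystander, to be left alone: marble column in blue tape, 75 mm square, 158 mm tall, at the back left. Origin: its underside.
- column3: Bystander, to be left alone: bare marble column, 75 mm square, 158 mm tall, to the right. Origin: its underside.
- chisel: Bystander, to be left alone: steel chisel 165 mm long, 12 mm thick, lying on the left of the case. Origin: its underside.
- rub_block: Bystander, to be left alone: black rubbing block 100 x 45 x 28 mm, lying on the robot's side of the case. Origin: its underside.
- disc: Bystander, to be left alone: black sanding disc, 90 mm across, 10 mm high, lying on the right of the case. Origin: its underside.
- compound_jar: Bystander, to be left alone: lidded jar 68 mm across, 75 mm tall, to the left. Origin: its underside.
- mallet: Bystander, to be left alone: hammer lying to the right. Origin: its underside.

How it is judged (in metres and radians):
On the way, in this order (a step that is already met when the one before it is completed fails the run):
1. the lid is fully home (within 2 mm) while all four clips are still up (value of joint lid below 0.002 m and value of joint each of clip1, clip2, clip3, clip4 above 0.3 rad), for 0.2 s.
2. one clip is snapped shut, the other three are not (((value of joint clip1 below 0.07 rad and value of joint each of clip2, clip3, clip4 above 0.12 rad) or (value of joint clip2 below 0.07 rad and value of joint each of clip1, clip3, clip4 above 0.12 rad) or (value of joint clip3 below 0.07 rad and value of joint each of clip1, clip2, clip4 above 0.12 rad) or (value of joint clip4 below 0.07 rad and value of joint each of clip1, clip2, clip3 above 0.12 rad))), for 0.2 s.
3. the clip at the opposite corner is shut too, the other two are not (((value of joint each of clip1, clip3 below 0.07 rad and value of joint each of clip2, clip4 above 0.12 rad) or (value of joint each of clip2, clip4 below 0.07 rad and value of joint each of clip1, clip3 above 0.12 rad))), for 0.2 s.
4. a third clip is shut, the last is not (((value of joint clip1 above 0.12 rad and value of joint each of clip2, clip3, clip4 below 0.07 rad) or (value of joint clip2 above 0.12 rad and value of joint each of clip1, clip3, clip4 below 0.07 rad) or (value of joint clip3 above 0.12 rad and value of joint each of clip1, clip2, clip4 below 0.07 rad) or (value of joint clip4 above 0.12 rad and value of joint each of clip1, clip2, clip3 below 0.07 rad))), for 0.2 s.
5. all four clips are shut (value of joint each of clip1, clip2, clip3, clip4 below 0.07 rad), for 0.2 s.
At the end, for the whole second after the job is handed in: The lid is home within 2 mm, all four clips are snapped shut (each within 0.07 rad of level) and every bystander is within 20 mm of where it started (all of step 5 and value of joint lid below 0.002 m and distance of each of column1, column2, column3, chisel, rub_block, disc, compound_jar, mallet from where it was at the start of the episode below 0.02 m); the robot touches nothing.
It fails at once if the case, lid or a clip is pressed with more than 25 N (contact force between any of the fingers, the arm and tray above 25 N).
It fails at once if two clips on the same side of the case are shut before an opposite-corner pair ((value of joint each of clip1, clip2 below 0.07 rad and value of joint each of clip3, clip4 above 0.12 rad) or (value of joint each of clip2, clip3 below 0.07 rad and value of joint each of clip1, clip4 above 0.12 rad) or (value of joint each of clip3, clip4 below 0.07 rad and value of joint each of clip1, clip2 above 0.12 rad) or (value of joint each of clip4, clip1 below 0.07 rad and value of joint each of clip2, clip3 above 0.12 rad)).
It fails at once if a bystander is moved more than 20 mm (distance of any of column1, column2, column3, chisel, rub_block, disc, compound_jar, mallet from where it was at the start of the episode above 0.02 m).
It also fails if it takes over 72 s, if anything falls off the work surface, if the arm or the gripper's body presses on something with over 40 N, if the wrist force passes 120 N, or if a joint passes its speed limit or range.

### The arm

A 6-joint arm with a two-finger parallel gripper is mounted at the origin on the work surface. World frame = base frame: x ahead of the robot, y to its left, z up, the work surface at z = 0. Lengths are in mm, angles in rad, forces in N, time in s.
With the tool pointing down it reaches from about 350 to 1000 mm from the base axis. Payload 7.1 kg.
Tool frame: the origin (TCP) lies midway between the tips of the shut fingers; the grasp point (between the pads) lies 19 mm behind it; z points along the fingers, y is the direction in which the jaws open and shut (so a half turn about z gives the same grasp; the last joint's range is limited). The gripper opens to 85 mm and grips with 20 to 120 N. Pads are 22 mm wide; open, the fingers measure 114 mm over their backs; the gripper's body (76 mm by 85 mm) begins 54 mm behind the grasp point. The pads swing forward as they close: fully open they stand 13 mm farther back than shut.
Start: joints at [-1.325, 0.423, 1.63, -0, 1.089, -0.019], TCP at [163.591, -603.194, 231.319] pointing down, gripper open.
Joint ranges: [-3, 3], [-0.9, 2.11], [0.09, 2.58], [-1.31, 4.45], [0.11, 2.69], [-2.54, 2.54]. Speed limits (rad/s): [2.39, 2.39, 3.01, 3.14, 3.14, 3.14].

### API

Orientations are given as a unit quaternion [x, y, z, w].
In Python, from workcell import read_state, vision, ticket gives the robot as it stands.
- The arm moves only by the tool move_arm, never from a script. Its argument "commands" is a list of rows, each a list of 5 numbers: the closure, from 0 (fully open) to 1 (shut), then the shift along the tool's x, y, z in units of 60 mm (1.0 is 60 mm), then the turn about the tool's z in units of 10 degrees (1.0 is 10 degrees). In form: [[jaw, dx, dy, dz, yaw], ...]. A call has 1 to 5 rows; each row is the pose to reach, as a shift and turn from the pose commanded when the call began, along the tool's axes at that moment; what a row does not reach only later rows make up. A row lasts 1/8 s, in which the tool goes at most 62.5 mm and 10.7 degrees, less where a joint would pass 70% of its speed; a pose out of reach is approached as far as the arm can. A call with a gripper value outside its range is refused whole. The fingers move at their own pace and stop on an object; the grip force is fixed at half the most. Time passes only in rows, so rows that repeat a pose let the fingers close. It gives the time, the measured TCP pose, the force and the opening at its end, in the units of the state.
- read_state(): the state, without advancing time (a new reading comes with each control period).
- vision.get_image(name): name is "side" or "top" or "wrist"; returns the picture (400x640x3 uint8, red, green, blue); there is no depth.
- vision.calibration(name): a dict with "K" (3x3 intrinsics, pixels), "world_from_camera" (4x4, takes a point from camera to world coordinates); the wrist camera has in their place "hand_eye" (4x4, takes a point from camera to tool coordinates, whose origin is the TCP and whose axes are the flange's). Camera axes: x right, y down, z forward; pixel columns grow to the right and rows downward; lengths in mm; the calibration is good to about 2 mm. The wrist camera is an equidistant fisheye: a pixel r from the principal point sees the ray r / f radians off the axis. A picture is of the moment at which its call begins: read the wrist's pose just before it. calibration takes no time and is no camera call.
- ticket.finish_job(): hands the job in, once; it reports no verdict.
The state is a dict: "clock": time; "joint_pos": joint angles; "joint_velocities": joint speeds; "joint_efforts": joint torques, N m; "ee_pos": TCP position; "ee_rot": TCP orientation; "force": force on the tool from outside, world axes, zero at the start; "torque": the same for the moment, N m; "gripper_width": finger opening in mm.
Only numpy, scipy, OpenCV 4.12 (cv2) and the standard library are available. Lean on these libraries where they do the work, as an engineer would, in place of code of your own. Each camera call takes 0.05 s, during which the arm holds its last target.

## Working session

There is one attempt and no reset: what is moved stays moved. The work goes in short steps, Python scripts to look and compute and a tool call to move; the robot and the scene stay as the last step left them, time stands still between calls to the robot, and variables do not carry over. Pictures are saved under pics/ and viewed, and the job is handed in when it is done.

Besides the shell and the picture viewer there is one more tool, called after "Call:" as a command line: name --pt "numbers of a row" for each row, then --argument value for the rest. move_arm: Moves the arm, as the interface text tells. Its arguments: {"type":"object","properties":{"commands":{"type":"array"}},"required":["commands"]}

```bash
mkdir -p pics; python3 - <<'E'
from workcell import read_state, vision
import cv2
print(read_state())
for n in ["side","top","wrist"]:
    cv2.imwrite(f"pics/{n}0.png",vision.get_image(n)[:,:,::-1])
    print(n,vision.calibration(n))
E
```

```text
{'clock': 0.0, 'joint_pos': array([-1.32502187e+00,  4.23855455e-01,  1.63071093e+00, -1.65514424e-07,
        1.08860887e+00, -1.90044311e-02]), 'joint_velocities': array([ 0.00011562, -0.00111893, -0.00047775,  0.00078703,  0.00138869,
        0.00060081]), 'joint_efforts': array([ 2.86948736e-03, -5.57388532e+01, -2.81745583e+01,  2.44652419e-04,
        7.27024191e-03,  1.84422206e-06]), 'ee_pos': array([ 163.44510804, -602.66717528,  230.52834853]), 'ee_rot': array([ 9.91248994e-01,  1.32003049e-01, -8.96023799e-05, -7.86211674e-04]), 'force': array([-0.05877932, -0.01350916, -0.30341647]), 'torque': array([-0.01022744,  0.01330922,  0.02482941]), 'gripper_width': 85.1925027438307}
side {'K': array([[393.64292211,   0.        , 326.68506014],
       [  0.        , 393.64292211, 200.43115855],
       [  0.        ,   0.        ,   1.        ]]), 'world_from_camera': array([[ 9.95812990e-01, -6.57589041e-02,  6.35000354e-02,
         4.74775066e+02],
       [-9.13203912e-02, -6.84210627e-01,  7.23544335e-01,
        -8.59804075e+02],
       [-4.13208349e-03, -7.26313696e-01, -6.87
[... 473 characters left out ...]
2e+00],
       [ 4.18121876e-03, -1.98547506e-01, -9.80082346e-01,
         1.50965215e+03],
       [ 0.00000000e+00,  0.00000000e+00,  0.00000000e+00,
         1.00000000e+00]])}
wrist {'K': array([[309.70691629,   0.        , 322.99539205],
       [  0.        , 309.70691629, 207.44791455],
       [  0.        ,   0.        ,   1.        ]]), 'hand_eye': array([[ 3.78364219e-04, -9.65642463e-01, -2.59873991e-01,
         6.61021198e+01],
       [ 9.99999910e-01,  4.15075430e-04, -8.63890796e-05,
        -4.33194303e-01],
       [ 1.91288272e-04, -2.59873935e-01,  9.65642533e-01,
        -1.43053896e+02],
       [ 0.00000000e+00,  0.00000000e+00,  0.00000000e+00,
         1.00000000e+00]])}
```

View pics/side0.png

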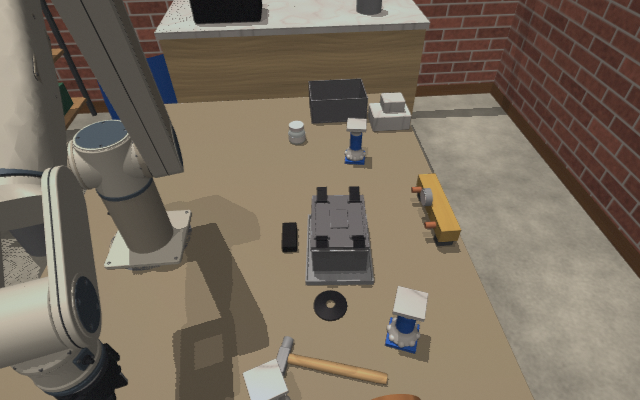

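View pics/top0.png

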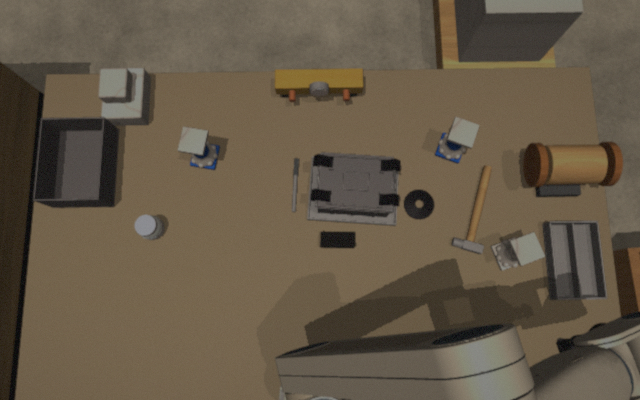

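View pics/wrist0.png

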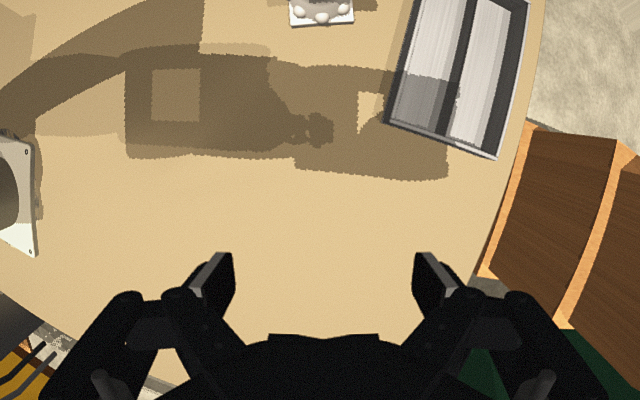

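```bash
cat > h.py <<'E'
import numpy as np, cv2
from scipy.spatial.transform import Rotation as R
from workcell import read_state, vision
def ray(cam,uv,pose=None):
    c=vision.calibration(cam);K=c["K"]
    x=(uv[0]-K[0,2])/K[0,0];y=(uv[1]-K[1,2])/K[1,1]
    if cam=="wrist":
        r=np.hypot(x,y);s=np.sin(r)/r if r>1e-9 else 1
        d=np.array([x*s,y*s,np.cos(r)])
        T=np.eye(4);T[:3,:3]=R.from_quat(pose[1]).as_matrix();T[:3,3]=pose[0]
        M=T@c["hand_eye"]
    else: d=np.array([x,y,1.]);M=c["world_from_camera"]
    d=M[:3,:3]@d
    return M[:3,3],d/np.linalg.norm(d)
def onz(cam,uv,z,pose=None):
    o,d=ray(cam,uv,pose);return o+d*(z-o[2])/d[2]
def proj(P,pose):
    c=vision.calibration("wrist");K=c["K"]
    T=np.eye(4);T[:3,:3]=R.from_quat(pose[1]).as_matrix();T[:3,3]=pose[0]
    M=np.linalg.inv(T@c["hand_eye"]);p=M[:3,:3]@np.asarray(P,float)+M[:3,3]
    r=np.hypot(p[0],p[1]);th=np.arctan2(r,p[2])
    return np.array([K[0,2]+K[0,0]*th*p[0]/r,K[1,2]+K[1,1]*th*p[1]/r])
def tri(obs):
    A=np.zeros((3,3));b=np.zeros(3)
    for o,d in obs:
        Q=np.eye(3)-np.outer(d,d);A+=Q;b+=Q@o
    return np.linalg.solve(A,b)
def goal(P,yawdeg=None,s=None):
    s=s or read_state();Rm=R.from_quat(s["ee_rot"]).as_matrix()
    sh=Rm.T@(np.array(P)-s["ee_pos"])/60
    yaw=np.degrees(np.arctan2(Rm[1,0],Rm[0,0]))
    print("pos",s["ee_pos"].round(1),"yaw",yaw.round(2),"shift",sh.round(3),"dist",np.linalg.norm(sh*60).round(1), "" if yawdeg is None else ("turn",round(-(yawdeg-yaw)/10,3)))
E
python3 - <<'E'
from h import *
for p in [(353,185),(309,222),(396,223),(338,240),(515,250),(200,145),(455,140)]: print(p,onz("top",p,20).round(),onz("top",p,130).round())
goal([470,-20,330],0)
E
```

```text
(353, 185) [589. -97.  20.] [564. -90. 130.]
(309, 222) [481.  33.  20.] [464.  31. 130.]
(396, 223) [ 474. -219.   20.] [ 458. -203.  130.]
(338, 240) [428. -50.  20.] [415. -46. 130.]
(515, 250) [ 390. -558.   20.] [ 380. -517.  130.]
(200, 145) [719. 356.  20.] [685. 330. 130.]
(455, 140) [ 723. -407.   20.] [ 688. -377.  130.]
pos [ 163.5 -602.8  230.7] yaw 15.17 shift [ 7.473 -8.04  -1.645] dist 665.9 ('turn', np.float64(1.517))
```

Call:
move_arm --pt "1 0.5 -0.3 -0.8 0.5" --pt "1 1.2 -1.0 -1.6 1.0" --pt "1 1.9 -1.7 -1.6 1.5" --pt "1 2.6 -2.4 -1.6 1.5" --pt "1 3.3 -3.1 -1.6 1.5"

```text
clock: 0.78
ee_pos: [305.6, -371.8, 327.5]
ee_rot: [1.0, 0.001, 0.0, 0.0]
force: [2.0, -0.3, -0.3]
gripper_width: -0.0
```

```bash
python3 - <<'E'
from h import *
goal([480,-90,330],0)
E
```

```text
pos [ 305.6 -371.8  327.5] yaw 0.14 shift [ 2.918 -4.69  -0.042] dist 331.4 ('turn', np.float64(0.014))
```

Call:
move_arm --pt "1 0.5 -0.85 0 0" --pt "1 1.0 -1.7 0 0" --pt "1 1.6 -2.6 0 0" --pt "1 2.2 -3.4 0 0" --pt "1 2.6 -4.2 0 0"

```text
clock: 1.4
ee_pos: [461.4, -119.1, 327.4]
ee_rot: [1.0, 0.002, 0.0, 0.0]
force: [0.7, -0.7, -0.0]
gripper_width: -0.2
```

Call:
move_arm --pt "1 0 0 0 0" --pt "1 0 0 0 0"

```text
clock: 1.65
ee_pos: [459.9, -121.1, 327.1]
ee_rot: [1.0, 0.002, -0.0, 0.0]
force: [0.8, -0.2, 0.4]
gripper_width: 0.1
```

```bash
python3 - <<'E'
from h import *
goal([480,-90,330],0)
s=read_state();print(s["joint_velocities"].round(4))
im=vision.get_image("wrist");cv2.imwrite("pics/w1.png",im[:,:,::-1]);np.save("w1pose.npy",np.array([*s["ee_pos"],*s["ee_rot"]]))
E
```

```text
pos [ 459.9 -121.1  327.1] yaw 0.23 shift [ 0.336 -0.517 -0.049] dist 37.1 ('turn', np.float64(0.023))
[-0.0329 -0.0035  0.0018  0.0008  0.0004  0.0024]
```

View pics/w1.png

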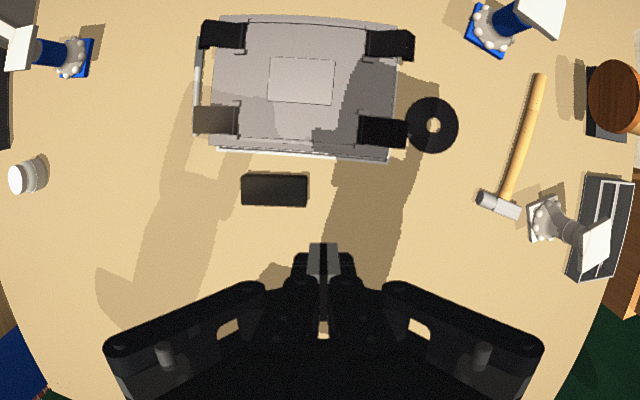

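Call:
move_arm --pt "1 0.6 -0.6 0 0.1" --pt "1 1.2 -1.2 0 0.1" --pt "1 1.2 -1.2 0 0.1" --pt "1 1.2 -1.2 0 0.1"

```text
clock: 2.2
ee_pos: [531.3, -50.2, 327.0]
ee_rot: [1.0, -0.008, -0.001, 0.0]
force: [-1.0, -0.6, 0.3]
gripper_width: 0.0
```

```bash
python3 - <<'E'
from h import *
s=read_state();print(s["joint_velocities"].round(4),s["ee_pos"])
im=vision.get_image("wrist");cv2.imwrite("pics/w2.png",im[:,:,::-1]);np.save("w2pose.npy",np.array([*s["ee_pos"],*s["ee_rot"]]))
w1=cv2.imread("pics/w1.png")
cv2.imwrite("pics/w1z.png",cv2.resize(w1[5:170,185:425],None,fx=3.3,fy=3.3,interpolation=cv2.INTER_CUBIC))
E
```

```text
[-0.0095 -0.0121  0.0095  0.0016 -0.0011  0.0026] [531.28940185 -50.16225208 326.96383555]
```

View pics/w2.png

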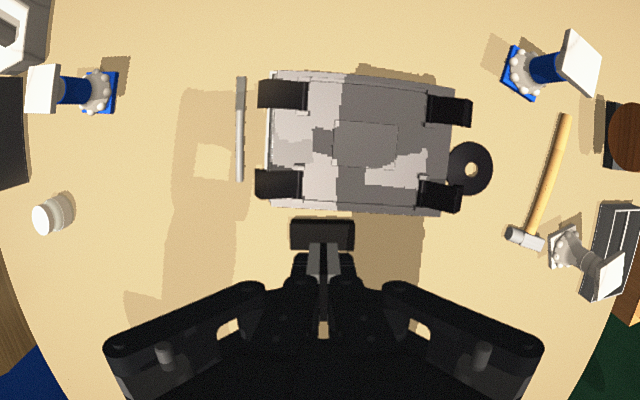

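View pics/w1z.png

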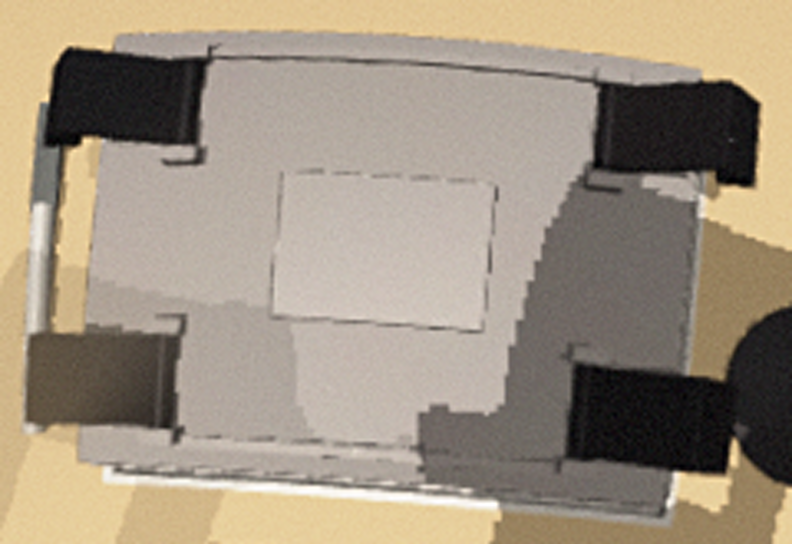

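```bash
python3 - <<'E'
import cv2
w=cv2.imread("pics/w2.png")
w=cv2.convertScaleAbs(w[60:225,245:485],alpha=1.6)
cv2.imwrite("pics/w2z.png",cv2.resize(w,None,fx=3.3,fy=3.3,interpolation=cv2.INTER_CUBIC))
E
```

```text
(no output)
```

View pics/w2z.png

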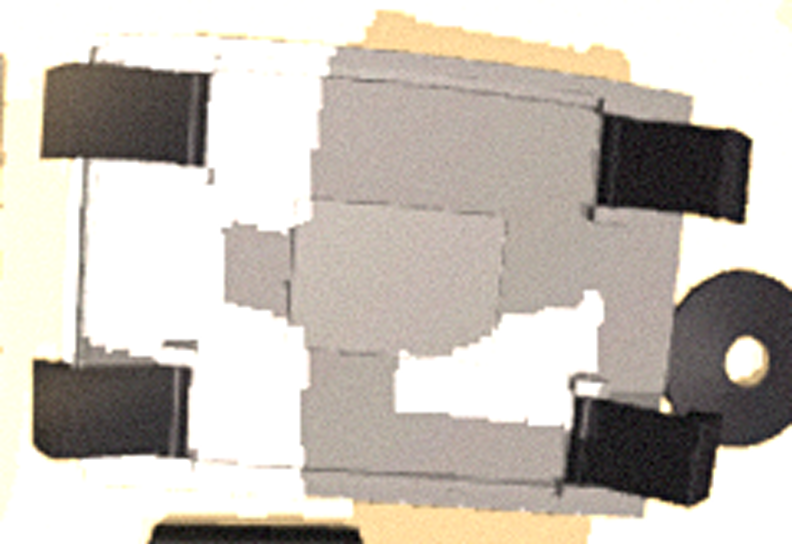

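```bash
cat > fit.py <<'E'
from h import *
from scipy.optimize import least_squares
w1=np.load("w1pose.npy");w2=np.load("w2pose.npy");P1=(w1[:3],w1[3:]);P2=(w2[:3],w2[3:])
z=3.3
a=(np.array([(281,172),(497,184),(483,331),(273,317)])+.5)/z-.5+[185,5]
b=(np.array([(295,200),(506,213),(497,358),(288,349)])+.5)/z-.5+[245,60]
for u,v in zip(a,b): print("tri",tri([ray("wrist",u,P1),ray("wrist",v,P2)]).round(1))
L=np.array([(25,35),(25,-35),(-25,-35),(-25,35)])
def W(p,l,h=0):
    c,s=np.cos(p[3]),np.sin(p[3]);return np.array([p[0]+c*l[0]-s*l[1],p[1]+s*l[0]+c*l[1],p[2]+h])
def f(p):
    return np.concatenate([np.r_[proj(W(p,l),P1)-u,proj(W(p,l),P2)-v] for l,u,v in zip(L,a,b)])
r=least_squares(f,[565,-90,130,0]);p=r.x
print(p[:3].round(1),np.degrees(p[3]),"res",r.fun.round(2))
for n,l in zip("1234",[(-48,105),(-48,-105),(48,-105),(48,105)]): print("clip",n,W(p,l).round(1))
np.save("p.npy",p)
for n in (1,2):
    im=cv2.imread(f"pics/w{n}.png");Pn=(P1,P2)[n-1]
    def line(pts,col):
        q=np.array([proj(x,Pn) for x in pts]); cv2.polylines(im,[np.round(q*16).astype(int)],True,col,1,shift=4)
    line([W(p,l) for l in L],(0,0,255))
    for sx in(-1,1):
        for sy in (-1,1):
            line([W(p,l) for l in [(sx*48-15,sy*70),(sx*48+15,sy*70)]],(0,255,0))
    zz=18-p[2]
    im=cv2.resize(im[0:240,150:500],None,fx=2.2,fy=2.2);cv2.imwrite(f"pics/fit{n}.png",im)
E
python3 fit.py
```

```text
tri [603.2 -62.6 135.1]
tri [ 599.3 -133.5  129.6]
tri [ 549.6 -129.6  133.2]
tri [554.1 -59.9 133.7]
[576.5 -96.3 132.7] -3.5822728688784413 res [ 0.53  0.11  0.22 -0.47 -0.35 -0.76 -0.17  0.21  0.79 -0.55 -0.87  0.93
 -0.17  0.54 -0.01  0.  ]
clip 1 [535.2  11.5 132.7]
clip 2 [ 522.1 -198.   132.7]
clip 3 [ 617.9 -204.   132.7]
clip 4 [631.    5.5 132.7]
```

View pics/fit1.png

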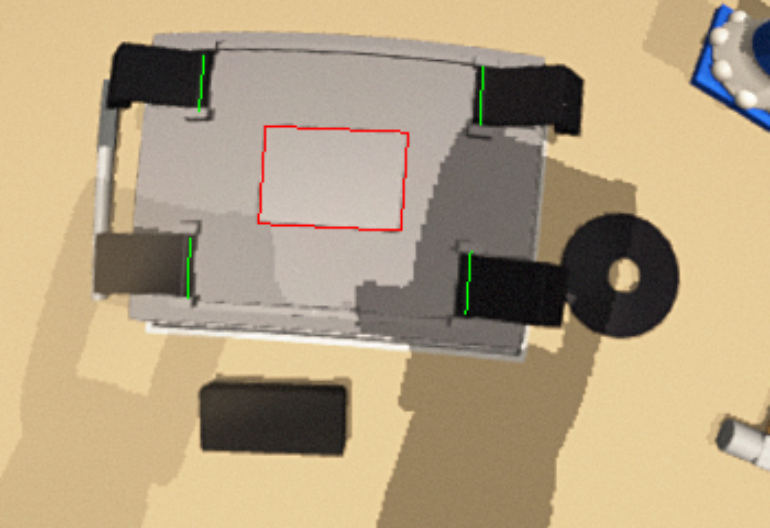

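View pics/fit2.png

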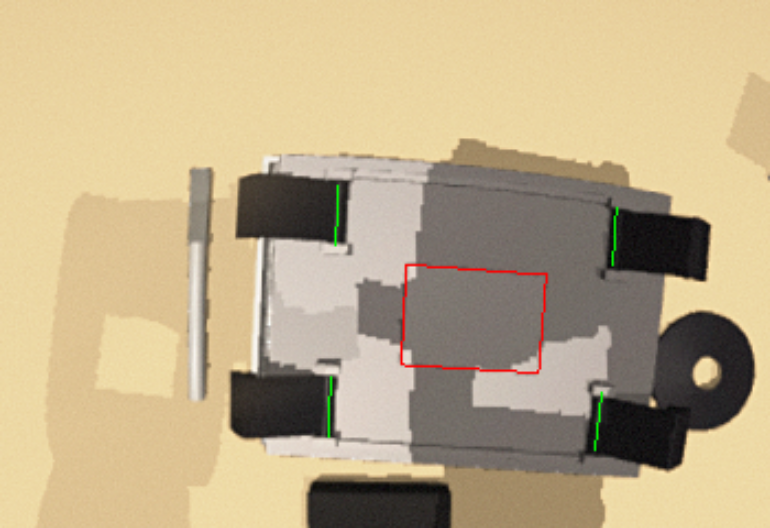

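```bash
python3 - <<'E'
from h import *
goal([576.5,-96.3,150],-3.6)
E
```

```text
pos [531.1 -50.3 327.1] yaw -0.93 shift [0.771 0.754 2.951] dist 188.5 ('turn', np.float64(0.267))
```

Call:
move_arm --pt "1 0.4 0.4 0.4 0.15" --pt "1 0.77 0.75 1.2 0.27" --pt "1 0.77 0.75 2.1 0.27" --pt "1 0.77 0.75 2.7 0.27" --pt "1 0.77 0.75 2.9 0.27"

```text
clock: 2.88
ee_pos: [575.4, -95.7, 151.3]
ee_rot: [0.999, -0.032, -0.002, -0.0]
force: [1.2, -0.1, -0.2]
gripper_width: 0.1
```

Call:
move_arm --pt "1 0 0 0 0" --pt "1 0 0 0 0"

```text
clock: 3.12
ee_pos: [578.7, -95.0, 155.2]
ee_rot: [1.0, -0.031, 0.002, 0.0]
force: [-1.0, 0.6, 0.0]
gripper_width: 0.1
```

```bash
python3 - <<'E'
from h import *
goal([576.5,-96.3,140],-3.6)
s=read_state(); print(s["force"],s["joint_velocities"].round(3))
cv2.imwrite("pics/w3.png",vision.get_image("wrist")[:,:,::-1])
E
```

```text
pos [578.7 -95.  155.2] yaw -3.55 shift [-0.036  0.023  0.254] dist 15.4 ('turn', np.float64(0.005))
[-0.96117833  0.59285718  0.01878727] [ 0.006 -0.005 -0.001 -0.    -0.005  0.   ]
```

View pics/w3.png

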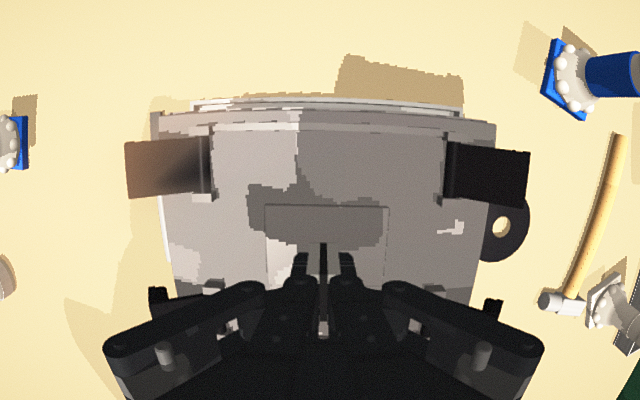

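Call:
move_arm --pt "1 0 0 0.05 0" --pt "1 0 0 0.1 0" --pt "1 0 0 0.15 0" --pt "1 0 0 0.2 0" --pt "1 0 0 0.24 0"

```text
clock: 3.8
ee_pos: [577.5, -94.5, 138.6]
ee_rot: [1.0, -0.031, -0.0, -0.0]
force: [-0.7, -0.1, -0.4]
gripper_width: -0.0
```

Call:
move_arm --pt "1 0 0 0.02 0" --pt "1 0 0 0.04 0" --pt "1 0 0 0.06 0"

```text
clock: 4.18
ee_pos: [577.7, -94.6, 135.3]
ee_rot: [1.0, -0.031, 0.0, 0.0]
force: [-0.4, 0.2, -0.1]
gripper_width: 0.2
```

Call:
move_arm --pt "1 0 0 0.02 0" --pt "1 0 0 0.04 0"

```text
clock: 4.42
ee_pos: [577.7, -94.6, 133.2]
ee_rot: [1.0, -0.031, 0.0, 0.0]
force: [-1.4, -0.4, 4.3]
gripper_width: 0.0
```

Call:
move_arm --pt "1 0 0 0.02 0" --pt "1 0 0 0.04 0"

```text
clock: 4.68
ee_pos: [577.6, -94.5, 130.6]
ee_rot: [1.0, -0.031, 0.0, 0.0]
force: [-0.8, -0.1, 3.5]
gripper_width: -0.0
```

Call:
move_arm --pt "1 0 0 0.02 0" --pt "1 0 0 0.04 0"

```text
clock: 4.92
ee_pos: [577.7, -94.6, 128.9]
ee_rot: [1.0, -0.031, 0.0, 0.0]
force: [-6.4, 1.3, 18.5]
gripper_width: 0.1
```

Call:
move_arm --pt "1 0 0 0 0"

```text
clock: 5.05
ee_pos: [577.7, -94.5, 128.9]
ee_rot: [1.0, -0.031, 0.0, 0.0]
force: [-4.0, 0.5, 10.4]
gripper_width: 0.0
```

```bash
python3 - <<'E'
from h import *
goal([576.5,-96.3,140],-3.6)
s=read_state(); print(s["force"],s["torque"],s["joint_velocities"].round(3))
cv2.imwrite("pics/w4.png",vision.get_image("wrist")[:,:,::-1])
cv2.imwrite("pics/s4.png",vision.get_image("side")[:,:,::-1])
E
```

```text
pos [577.7 -94.5 128.9] yaw -3.53 shift [-0.018  0.031 -0.185] dist 11.3 ('turn', np.float64(0.007))
[-3.95975799  0.53386928 10.35508143] [0.07912769 0.67344865 0.04466353] [ 0.002 -0.002  0.     0.    -0.001  0.   ]
```

View pics/w4.png

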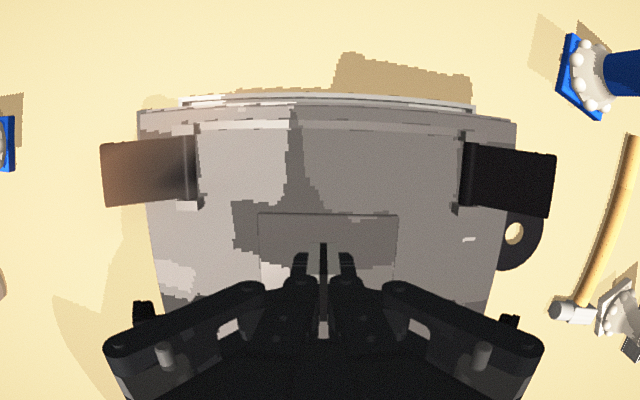

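Call:
move_arm --pt "1 0 0 0.004 0" --pt "1 0 0 0.008 0"

```text
clock: 5.4
ee_pos: [577.7, -94.6, 128.8]
ee_rot: [1.0, -0.031, 0.0, 0.0]
force: [-5.6, 0.8, 15.7]
gripper_width: 0.2
```

Call:
move_arm --pt "1 0 0 0 0"

```text
clock: 5.52
ee_pos: [577.7, -94.6, 128.9]
ee_rot: [1.0, -0.031, 0.0, 0.0]
force: [-4.7, 1.0, 15.7]
gripper_width: -0.0
```

Call:
move_arm --pt "1 0 0 -0.2 0" --pt "1 0 0 -0.7 0" --pt "1 0 0 -1.2 0" --pt "1 0 0 -1.2 0"

```text
clock: 6.02
ee_pos: [579.3, -94.8, 202.0]
ee_rot: [1.0, -0.031, 0.002, 0.0]
force: [-0.2, 0.8, 0.4]
gripper_width: -0.4
```

```bash
python3 - <<'E'
from h import *
p=np.load("p.npy");c,s=np.cos(p[3]),np.sin(p[3])
for n,l in zip("1234",[(-48,103.5),(-48,-103.5),(48,-103.5),(48,103.5)]):
    print(n);goal([p[0]+c*l[0]-s*l[1],p[1]+s*l[0]+c*l[1],200],np.degrees(p[3]))
s=read_state();print(s["force"])
cv2.imwrite("pics/w5.png",vision.get_image("wrist")[:,:,::-1])
E
```

```text
1
pos [579.3 -94.8 202. ] yaw -3.53 shift [-0.844 -1.699  0.029] dist 113.8 ('turn', np.float64(0.006))
2
pos [579.3 -94.8 202. ] yaw -3.53 shift [-0.847  1.751  0.031] dist 116.7 ('turn', np.float64(0.006))
3
pos [579.3 -94.8 202. ] yaw -3.53 shift [0.753 1.752 0.039] dist 114.5 ('turn', np.float64(0.006))
4
pos [579.3 -94.8 202. ] yaw -3.53 shift [ 0.756 -1.698  0.037] dist 111.5 ('turn', np.float64(0.006))
[-0.16546451  0.81310404  0.42402414]
```

View pics/w5.png

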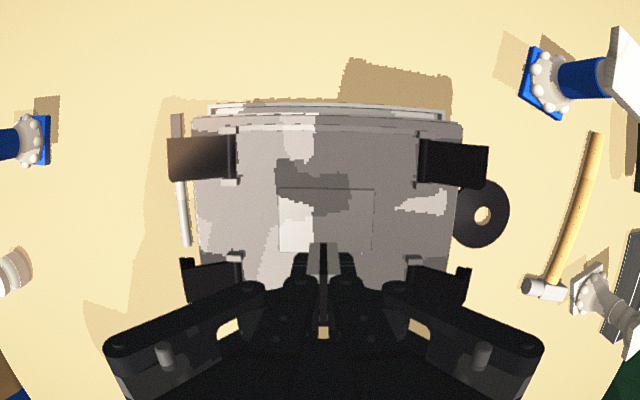

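Call:
move_arm --pt "1 -0.42 -0.85 0 0" --pt "1 -0.84 -1.7 0 0" --pt "1 -0.84 -1.7 0.2 0" --pt "1 -0.84 -1.7 0.45 0" --pt "1 -0.84 -1.7 0.45 0"

```text
clock: 6.7
ee_pos: [532.7, 9.5, 170.6]
ee_rot: [1.0, -0.031, -0.002, 0.0]
force: [0.5, 0.5, 0.1]
gripper_width: 0.4
```

```bash
cat > st.py <<'E'
from h import *
import sys
p=np.load("p.npy");c,s_=np.cos(p[3]),np.sin(p[3])
s=read_state();d=s["ee_pos"][:2]-p[:2]
print("local",(c*d[0]+s_*d[1]).round(1),(-s_*d[0]+c*d[1]).round(1),"z",s["ee_pos"][2].round(1),"F",s["force"].round(1),s["clock"])
if len(sys.argv)>1: cv2.imwrite(f"pics/{sys.argv[1]}.png",vision.get_image("wrist")[:,:,::-1])
E
python3 st.py w6
```

```text
local -50.3 102.8 z 170.6 F [0.5 0.5 0.1] 6.7
```

View pics/w6.png

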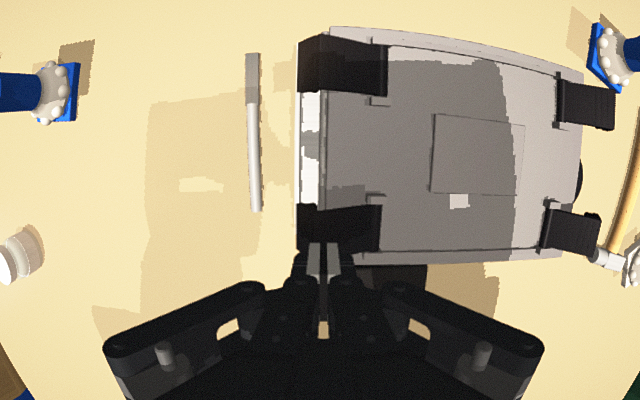

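Call:
move_arm --pt "1 0.03 0 0.07 0" --pt "1 0.03 0 0.14 0" --pt "1 0.03 0 0.21 0" --pt "1 0.03 0 0.28 0" --pt "1 0.03 0 0.34 0"

```text
clock: 7.38
ee_pos: [535.3, 10.3, 152.0]
ee_rot: [1.0, -0.031, -0.0, -0.0]
force: [0.0, 0.6, 2.2]
gripper_width: -0.1
```

Call:
move_arm --pt "1 0 0 0.03 0" --pt "1 0 0 0.06 0" --pt "1 0 0 0.08 0"

```text
clock: 7.75
ee_pos: [535.5, 10.3, 147.5]
ee_rot: [1.0, -0.031, 0.0, 0.0]
force: [-0.5, -0.4, 1.0]
gripper_width: 0.3
```

Call:
move_arm --pt "1 0 0 0.02 0" --pt "1 0 0 0.04 0"

```text
clock: 8.0
ee_pos: [535.4, 10.2, 145.0]
ee_rot: [1.0, -0.031, 0.0, 0.0]
force: [0.2, 0.2, 0.3]
gripper_width: -0.1
```

Call:
move_arm --pt "1 0 0 0.03 0" --pt "1 0 0 0.06 0"

```text
clock: 8.25
ee_pos: [535.4, 10.3, 141.4]
ee_rot: [1.0, -0.031, 0.0, -0.0]
force: [-0.6, 2.1, 4.2]
gripper_width: 0.0
```

Call:
move_arm --pt "1 0 0 0.02 0" --pt "1 0 0 0.04 0"

```text
clock: 8.5
ee_pos: [535.6, 10.8, 139.7]
ee_rot: [1.0, -0.031, 0.0, -0.0]
force: [-2.4, 3.8, 10.0]
gripper_width: 0.0
```

Call:
move_arm --pt "1 0 0 0.02 0" --pt "1 0 0 0.04 0"

```text
clock: 8.75
ee_pos: [535.7, 11.2, 137.7]
ee_rot: [1.0, -0.031, 0.0, -0.001]
force: [-3.6, 6.2, 12.6]
gripper_width: 0.2
```

Call:
move_arm --pt "1 0 0 0.015 0" --pt "1 0 0 0.03 0"

```text
clock: 9.0
ee_pos: [535.8, 11.3, 135.9]
ee_rot: [1.0, -0.031, 0.001, -0.001]
force: [-1.6, 4.3, 10.1]
gripper_width: -0.2
```

```bash
python3 st.py w7
```

```text
local -47.3 104.8 z 135.9 F [-1.6  4.3 10.1] 9.0
```

View pics/w7.png

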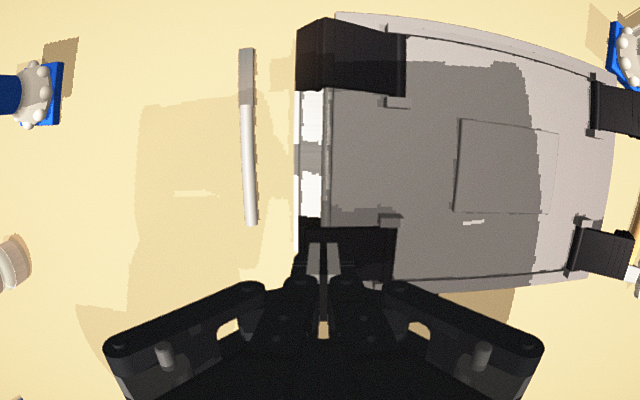

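Call:
move_arm --pt "1 0 0 0.015 0" --pt "1 0 0 0.03 0"

```text
clock: 9.3
ee_pos: [535.9, 10.7, 133.6]
ee_rot: [1.0, -0.031, 0.001, -0.0]
force: [-1.3, 1.7, 2.0]
gripper_width: 0.1
```

Call:
move_arm --pt "1 0 0 0.015 0" --pt "1 0 0 0.03 0"

```text
clock: 9.55
ee_pos: [535.3, 10.2, 131.1]
ee_rot: [1.0, -0.031, -0.0, 0.0]
force: [-1.3, -0.1, 7.8]
gripper_width: 0.1
```

Call:
move_arm --pt "1 0 0 -0.3 0" --pt "1 0 0 -0.8 0" --pt "1 0.3 0.6 -1.1 0" --pt "1 0.8 1.5 -1.1 0" --pt "1 1.2 2.4 -1.1 0"

```text
clock: 10.18
ee_pos: [599.2, -139.5, 197.4]
ee_rot: [1.0, -0.03, 0.0, 0.0]
force: [1.5, -0.2, -0.6]
gripper_width: 0.2
```

```bash
python3 st.py w8; cat > g.py <<'E'
from h import *
import sys
p=np.load("p.npy");c,s=np.cos(p[3]),np.sin(p[3])
l=[(-48,104),(-48,-104),(48,-104),(48,104)][int(sys.argv[1])-1]
goal([p[0]+c*l[0]-s*l[1],p[1]+s*l[0]+c*l[1],float(sys.argv[2])],np.degrees(p[3]))
E
python3 g.py 3 170
```

```text
local 25.3 -41.7 z 197.4 F [ 1.5 -0.2 -0.6] 10.175
pos [ 601.5 -145.9  197.6] yaw -3.64 shift [0.331 0.931 0.465] dist 65.5 ('turn', np.float64(-0.006))
```

View pics/w8.png

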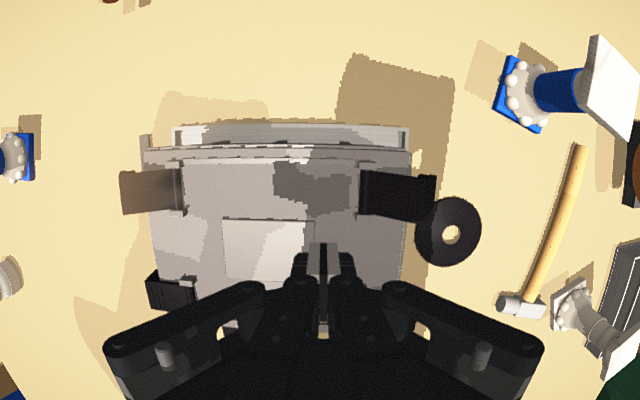

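Call:
move_arm --pt "1 0.2 0.5 0 0" --pt "1 0.38 1.05 0.1 0" --pt "1 0.38 1.05 0.3 0" --pt "1 0.38 1.05 0.4 0" --pt "1 0.38 1.05 0.4 0"

```text
clock: 10.85
ee_pos: [616.4, -201.1, 172.3]
ee_rot: [1.0, -0.03, -0.001, -0.0]
force: [-0.5, 0.8, -0.7]
gripper_width: -0.1
```

```bash
python3 st.py w9; python3 g.py 3 150
```

```text
local 46.4 -102.1 z 172.3 F [-0.5  0.8 -0.7] 10.85
pos [ 616.9 -201.2  172.9] yaw -3.47 shift [0.019 0.031 0.382] dist 23.0 ('turn', np.float64(0.011))
```

View pics/w9.png

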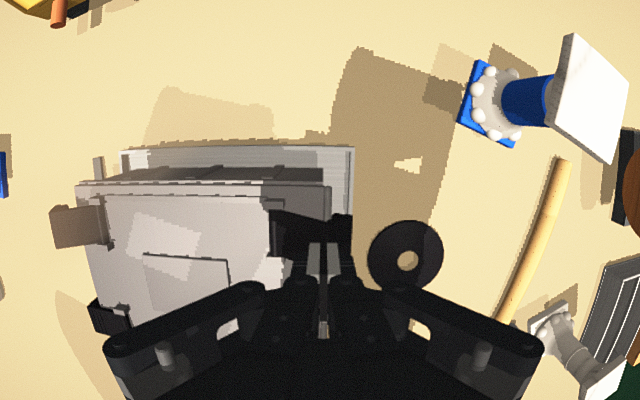

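Call:
move_arm --pt "1 0.02 0.01 0.07 0" --pt "1 0.02 0.02 0.14 0" --pt "1 0.02 0.02 0.21 0" --pt "1 0.02 0.02 0.28 0" --pt "1 0.02 0.02 0.35 0"

```text
clock: 11.52
ee_pos: [618.7, -203.9, 152.3]
ee_rot: [1.0, -0.031, 0.0, 0.0]
force: [-0.6, -2.1, 2.8]
gripper_width: -0.3
```

Call:
move_arm --pt "1 0 0 0.04 0" --pt "1 0 0 0.08 0" --pt "1 0 0 0.11 0"

```text
clock: 11.9
ee_pos: [618.3, -203.3, 145.4]
ee_rot: [1.0, -0.031, -0.0, -0.0]
force: [-0.6, 0.4, 0.4]
gripper_width: -0.0
```

Call:
move_arm --pt "1 0 0 0.02 0" --pt "1 0 0 0.04 0"

```text
clock: 12.15
ee_pos: [618.4, -203.4, 143.1]
ee_rot: [1.0, -0.031, -0.0, -0.0]
force: [-0.1, 0.0, 0.9]
gripper_width: 0.2
```

Call:
move_arm --pt "1 0 0 0.02 0" --pt "1 0 0 0.04 0" --pt "1 0 0 0.06 0"

```text
clock: 12.52
ee_pos: [618.6, -203.9, 140.4]
ee_rot: [1.0, -0.031, 0.0, 0.0]
force: [-2.1, -1.7, 8.8]
gripper_width: 0.1
```

Call:
move_arm --pt "1 0 0 0.02 0" --pt "1 0 0 0.04 0" --pt "1 0 0 0.06 0"

```text
clock: 12.9
ee_pos: [618.6, -204.6, 137.7]
ee_rot: [1.0, -0.031, 0.001, 0.001]
force: [-4.3, -4.2, 12.9]
gripper_width: 0.2
```

Call:
move_arm --pt "1 0 0 0.015 0" --pt "1 0 0 0.03 0"

```text
clock: 13.15
ee_pos: [618.6, -204.9, 135.8]
ee_rot: [1.0, -0.031, 0.001, 0.001]
force: [-3.3, -3.3, 9.1]
gripper_width: 0.1
```

Call:
move_arm --pt "1 0 0 0.015 0" --pt "1 0 0 0.03 0"

```text
clock: 13.4
ee_pos: [618.7, -203.9, 132.9]
ee_rot: [1.0, -0.031, 0.001, 0.0]
force: [-0.0, 0.0, 0.2]
gripper_width: 0.1
```

Call:
move_arm --pt "1 0 0 0.015 0" --pt "1 0 0 0.03 0"

```text
clock: 13.65
ee_pos: [618.5, -203.4, 131.1]
ee_rot: [1.0, -0.031, -0.0, -0.0]
force: [-3.6, -0.4, 10.5]
gripper_width: -0.0
```

Call:
move_arm --pt "1 0 0 -0.3 0" --pt "1 -0.2 0 -0.7 0" --pt "1 -0.8 0 -1.0 0" --pt "1 -1.4 0 -1.0 0" --pt "1 -1.6 0 -0.8 0"

```text
clock: 14.28
ee_pos: [521.7, -197.5, 179.9]
ee_rot: [1.0, -0.031, 0.001, 0.0]
force: [0.2, -1.2, -0.5]
gripper_width: 0.2
```

Call:
move_arm --pt "1 0 0 0.1 0" --pt "1 0 0 0.1 0"

```text
clock: 14.52
ee_pos: [523.3, -197.5, 171.9]
ee_rot: [1.0, -0.031, -0.0, -0.0]
force: [-0.7, -0.2, 0.3]
gripper_width: 0.2
```

```bash
python3 st.py w10; python3 g.py 2 150
```

```text
local -46.8 -104.4 z 171.9 F [-0.7 -0.2  0.3] 14.525
pos [ 523.6 -197.6  172.2] yaw -3.51 shift [-0.025 -0.008  0.37 ] dist 22.3 ('turn', np.float64(0.007))
```

View pics/w10.png

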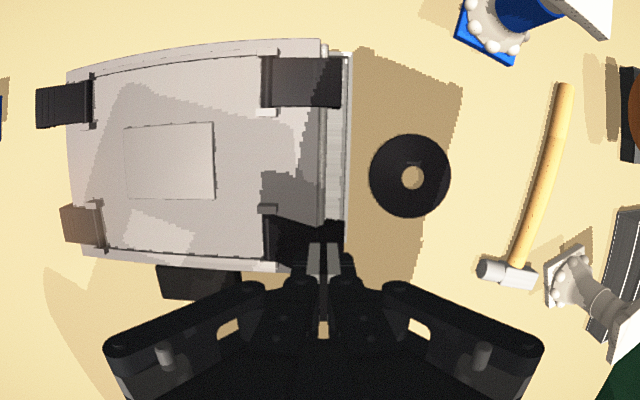

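Call:
move_arm --pt "1 -0.01 0 0.07 0" --pt "1 -0.01 0 0.14 0" --pt "1 -0.01 0 0.21 0" --pt "1 -0.01 0 0.28 0" --pt "1 -0.01 0 0.35 0"

```text
clock: 15.2
ee_pos: [522.3, -197.9, 151.7]
ee_rot: [1.0, -0.031, 0.0, 0.0]
force: [-0.6, -1.6, 2.1]
gripper_width: -0.0
```

Call:
move_arm --pt "1 0 0 0.04 0" --pt "1 0 0 0.08 0" --pt "1 0 0 0.11 0"

```text
clock: 15.58
ee_pos: [521.8, -197.4, 144.8]
ee_rot: [1.0, -0.031, -0.0, -0.0]
force: [-0.5, -0.2, 0.1]
gripper_width: 0.0
```

Call:
move_arm --pt "1 0 0 0.02 0" --pt "1 0 0 0.04 0"

```text
clock: 15.82
ee_pos: [521.9, -197.5, 142.5]
ee_rot: [1.0, -0.031, -0.0, -0.0]
force: [0.5, -1.9, 1.9]
gripper_width: -0.2
```

Call:
move_arm --pt "1 0 0 0.02 0" --pt "1 0 0 0.04 0" --pt "1 0 0 0.06 0"

```text
clock: 16.2
ee_pos: [522.1, -198.2, 139.8]
ee_rot: [1.0, -0.031, 0.0, 0.001]
force: [-4.0, -3.2, 9.8]
gripper_width: -0.3
```

Call:
move_arm --pt "1 0 0 0.02 0" --pt "1 0 0 0.04 0" --pt "1 0 0 0.055 0"

```text
clock: 16.58
ee_pos: [522.1, -198.8, 136.9]
ee_rot: [1.0, -0.031, 0.0, 0.001]
force: [-4.9, -6.5, 10.4]
gripper_width: -0.2
```

Call:
move_arm --pt "1 0 0 0.015 0" --pt "1 0 0 0.03 0"

```text
clock: 16.82
ee_pos: [522.4, -198.5, 134.9]
ee_rot: [1.0, -0.031, 0.001, 0.001]
force: [-1.5, -3.0, 5.7]
gripper_width: 0.3
```

Call:
move_arm --pt "1 0 0 0.015 0" --pt "1 0 0 0.03 0"

```text
clock: 17.08
ee_pos: [521.8, -197.3, 131.9]
ee_rot: [1.0, -0.031, -0.0, -0.0]
force: [0.6, -1.1, 0.7]
gripper_width: -0.0
```

Call:
move_arm --pt "1 0 0 0.01 0" --pt "1 0 0 0.02 0"

```text
clock: 17.32
ee_pos: [521.9, -197.3, 131.1]
ee_rot: [1.0, -0.031, -0.0, -0.0]
force: [-2.7, 0.9, 8.8]
gripper_width: 0.0
```

Call:
move_arm --pt "1 0 0 -0.3 0" --pt "1 0 0 -0.8 0" --pt "1 0 -0.8 -1.1 0" --pt "1 0.5 -1.6 -1.1 0" --pt "1 0.9 -2.4 -1.1 0"

```text
clock: 17.95
ee_pos: [586.0, -55.8, 198.7]
ee_rot: [1.0, -0.031, 0.001, 0.0]
force: [-0.1, -1.0, -0.5]
gripper_width: 0.3
```

Call:
move_arm --pt "1 0.4 -0.6 0 0" --pt "1 0.7 -1.06 0 0" --pt "1 0.7 -1.06 0.3 0" --pt "1 0.7 -1.06 0.4 0" --pt "1 0.7 -1.06 0.4 0"

```text
clock: 18.58
ee_pos: [629.4, 2.9, 172.2]
ee_rot: [1.0, -0.031, -0.001, 0.0]
force: [0.4, -0.3, 0.6]
gripper_width: -0.5
```

```bash
python3 st.py w11; python3 g.py 4 150
```

```text
local 46.6 102.3 z 172.2 F [ 0.4 -0.3  0.6] 18.575
pos [629.9   2.9 172.8] yaw -3.6 shift [ 0.016 -0.029  0.38 ] dist 22.9 ('turn', np.float64(-0.001))
```

View pics/w11.png

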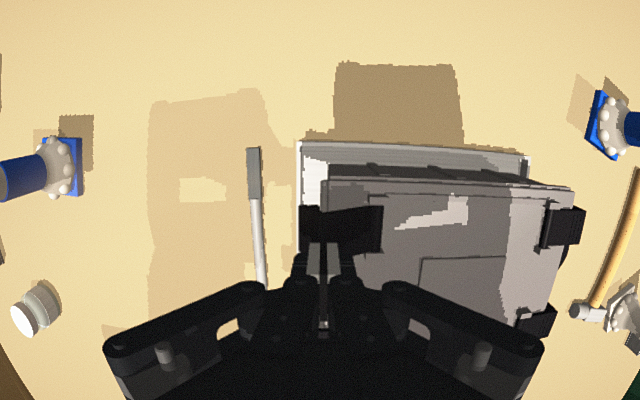

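Call:
move_arm --pt "1 0.01 -0.02 0.07 0" --pt "1 0.01 -0.02 0.14 0" --pt "1 0.01 -0.02 0.21 0" --pt "1 0.01 -0.02 0.28 0" --pt "1 0.01 -0.02 0.35 0"

```text
clock: 19.25
ee_pos: [631.4, 5.2, 151.8]
ee_rot: [1.0, -0.031, 0.0, -0.0]
force: [-0.0, 0.3, 2.3]
gripper_width: -0.2
```

Call:
move_arm --pt "1 0 0 0.04 0" --pt "1 0 0 0.08 0" --pt "1 0 0 0.11 0"

```text
clock: 19.62
ee_pos: [631.3, 5.0, 145.2]
ee_rot: [1.0, -0.031, 0.0, 0.0]
force: [0.1, 0.7, 1.3]
gripper_width: -0.0
```

Call:
move_arm --pt "1 0 0 0.02 0" --pt "1 0 0 0.04 0"

```text
clock: 19.88
ee_pos: [631.2, 4.9, 142.9]
ee_rot: [1.0, -0.031, -0.0, 0.0]
force: [0.3, 0.3, 1.2]
gripper_width: 0.1
```

Call:
move_arm --pt "1 0 0 0.02 0" --pt "1 0 0 0.04 0" --pt "1 0 0 0.06 0"

```text
clock: 20.25
ee_pos: [631.5, 5.5, 140.2]
ee_rot: [1.0, -0.031, 0.0, -0.0]
force: [-3.1, 4.2, 10.0]
gripper_width: 0.0
```

Call:
move_arm --pt "1 0 0 0.02 0" --pt "1 0 0 0.04 0" --pt "1 0 0 0.06 0"

```text
clock: 20.62
ee_pos: [631.6, 6.2, 137.2]
ee_rot: [1.0, -0.031, 0.001, -0.001]
force: [-3.9, 7.3, 11.6]
gripper_width: 0.0
```

Call:
move_arm --pt "1 0 0 0.015 0" --pt "1 0 0 0.03 0"

```text
clock: 20.88
ee_pos: [631.8, 5.9, 135.0]
ee_rot: [1.0, -0.031, 0.001, -0.001]
force: [0.1, 2.7, 5.9]
gripper_width: -0.0
```

Call:
move_arm --pt "1 0 0 0.015 0" --pt "1 0 0 0.03 0"

```text
clock: 21.12
ee_pos: [631.1, 4.8, 131.9]
ee_rot: [1.0, -0.031, -0.0, 0.0]
force: [-0.1, 1.1, 0.9]
gripper_width: -0.1
```

Call:
move_arm --pt "1 0 0 0.01 0" --pt "1 0 0 0.025 0"

```text
clock: 21.38
ee_pos: [631.2, 4.8, 131.1]
ee_rot: [1.0, -0.031, -0.0, 0.0]
force: [-2.6, 0.3, 9.4]
gripper_width: 0.2
```

Lift away and look over the case.

Call:
move_arm --pt "1 0 0 -0.3 0" --pt "1 0 0 -0.9 0" --pt "1 -0.5 0.5 -1.6 0" --pt "1 -1.1 1.1 -2.3 0" --pt "1 -1.8 1.5 -2.8 0"

```text
clock: 22.0
ee_pos: [517.4, -79.4, 301.1]
ee_rot: [1.0, -0.031, 0.001, 0.0]
force: [0.8, 0.0, 0.8]
gripper_width: -0.1
```

Call:
move_arm --pt "0.5 -0.4 0 -0.3 0" --pt "0.5 -0.4 0 -0.3 0" --pt "0.5 -0.4 0 -0.3 0" --pt "0.5 -0.4 0 -0.3 0"

```text
clock: 22.5
ee_pos: [494.4, -76.5, 315.8]
ee_rot: [1.0, -0.031, -0.001, -0.0]
force: [0.7, -0.1, -0.8]
gripper_width: 42.7
```

```bash
python3 st.py w12; python3 - <<'E'
from h import *
cv2.imwrite("pics/t12.png",vision.get_image("top")[:,:,::-1])
cv2.imwrite("pics/s12.png",vision.get_image("side")[:,:,::-1])
E
```

```text
local -83.2 14.6 z 315.8 F [ 0.7 -0.1 -0.8] 22.5
```

View pics/w12.png

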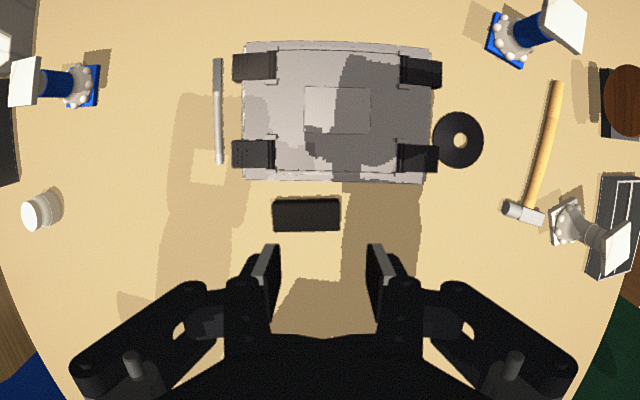

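View pics/s12.png

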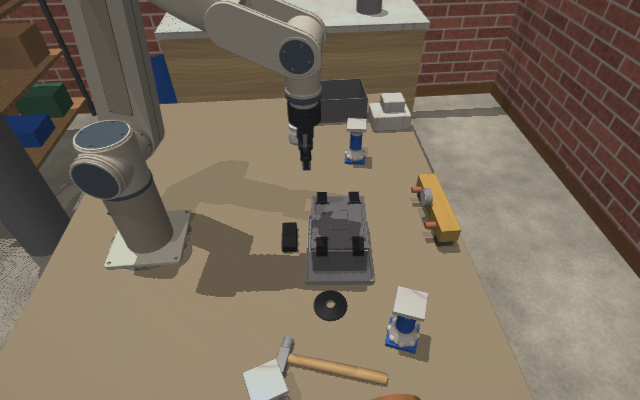

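```bash
python3 - <<'E'
from workcell import ticket
print(ticket.finish_job())
E
```

```text
the job is handed in; nothing more can be done
None
```

I sealed the case and handed the job in at about 22.7 s of the 72 s allowed. `finish_job` gave no verdict.

- **Finding the case:** I located the pad from two wrist-camera views. Its centre is at about (576, -96) mm, turned -3.6°, and its top was at about 133 mm before pressing.
- **Lid:** I pressed it down at the pad with all four clips up, to a hard stop at z = 128.9 mm. At the stop, pushing harder raised the force to 15.7 N with no further movement.
- **Clips:** I snapped them in the order 1, 3, 2, 4. Each one peaked, snapped, and then met its stop at z = 131.1 mm. That is 2.2 mm above the pad, against the 2.5 mm you gave.
- **Force:** the highest vertical reading was 18.5 N (about 20 N with the sideways part), as the lid reached its stop. I only read the force at the end of each move, so a brief higher peak in between can't be ruled out.
- **Final check:** the last wrist and side pictures show all four clips level and the nearby bystanders where they started, judged by eye. The gripper is half open, about 170 mm above the case and touching nothing.
- **Disagreements:** the force readings were low (3.5 to 4.3 N) while the lid was sliding, against the stated 7 to 10 N. One pad corner measured about 3 to 5 mm lower than the others.

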